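# Draw the block out of the heater with the quarter-turn lifter

### The job

Change the heater's block: take the T-handled lifter from its rest, screw it into the slot of the aluminium block (collar down on the block, then a full quarter turn clockwise) and pull the block straight up out of the heater. Without tipping or dropping it, stand the block flat in the middle of the cork mat and let go, with the lifter still upright and locked in it. Leave the other things where they stand.

Things in the scene. Friction and masses are not known exactly. Their poses are not given: they have to be found in the camera images.
- heater: block heater, fixed: white open-topped housing 121 x 115 mm, 65 mm tall (origin under its centre, z up), with a low grey control panel on its -x (front) side that reaches 88 mm from the origin. Its pocket, 93 x 87 mm, has its floor 20 mm and rim 65 mm above the worktop; it holds the block with 1.5 mm play, so the block cannot turn in it and comes out only straight up.
- block_slot (a point): centre of the top face of the loose aluminium block (90 mm in x, 84 mm in y, 45 mm tall) that sits flush in the heater, at the middle of its slot; z up, 45 mm above the block's flat underside. The slot is 46 mm long along x and 15 mm wide in y, through a top plate 8 mm thick. Four round wells surround it.
- block: the same block, 0.35 to 0.65 kg; origin under its centre. Once through the slot, the lifter's cross-lugs (put in with lifter x along block x, either way round) turn a quarter turn (90 degrees, play 6) CLOCKWISE seen from above to hard stops; counter-clockwise is blocked at once. Turned, they catch under the plate and lift the block after 3 mm of slack.
- lifter_grip (a point): centre of the lifter's T-handle: black horizontal bar 100 mm long along x, 16 mm wide in y, 18 mm tall, z up; grasp it across its width at the middle. 12 mm steel shaft (16 mm thick just under the bar) below it. The lifter starts upright in the rest, its collar on the rest's top and its lugs in the rest's slot.
- lifter: the same lifter, loose, 103 mm tall, 0.17 kg; origin under its tip, 94 mm below the handle's centre. Round steel collar, 54 mm wide, underside 73 mm below the handle's centre: collar resting on the block = fully in. At the tip two cross-lugs, together 40 mm long along x, 10 mm wide in y, from 84 to 94 mm below the handle's centre.
- rest: rest of the lifter, fixed: grey block 84 x 64 mm, 36 mm tall, with a slot 48 x 18 mm along its x, 28 mm deep, out of which the lifter draws straight up; foot plate 92 x 72 mm; origin under its centre.
- mat_top (a point): centre of the upper face of the cork mat, fixed, 130 x 130 x 10 mm; z up; 10 mm above the worktop.
- reactor: tall fixed grey cabinet with a blue front at the left of the worktop, an obstacle for the arm: about 0.38 m tall, it fills x = 0.46 to 0.85 m and y = 0.34 to 0.62 m; its origin lies on the worktop 50 mm outside its right (-y) side. In front of it (x below 0.43 m) the way is free.
- vial_a: capped glass vial, 22 mm wide, 50 mm tall, beside the rest; origin under its centre
- vial_b: the second such vial beside the rest; origin under its centre
- tube_rack: low rectangular tube rack 62 x 125 x 36 mm at the back; origin under its centre
- amber_bottle: amber glass bottle, 48 mm wide, 98 mm tall, at the back; origin under its centre
- beaker: small glass beaker, 50 mm wide, 66 mm tall, at the far left; origin under its centre
- vial_c: third vial, with a wider cap, 22 mm wide, 46 mm tall, behind the heater on its left; origin under its centre
- dropper_bottle: white dropper bottle, 34 mm wide, 75 mm tall, at the right; origin under its centre

How it is judged:
By the outcome, as a careful person would: the job done as asked, in the order asked, and still so for the second after the job is handed in, with the robot touching nothing.
It also fails if it takes over 61 s, if anything falls off the work surface, if the arm or the gripper's body presses on something with over 40 N, if the wrist force passes 120 N, or if a joint passes its speed limit or range.

### The arm

A 7-joint arm with a two-finger parallel gripper is mounted at the origin on a cart in front of the work surface, level with it; the furniture and walls round the work are solid. World frame = base frame: x ahead of the robot, y to its left, z up, the work surface at z = 0. Lengths are in m, angles in rad, forces in N, time in s.
With the tool pointing down it reaches from about 0.35 to 0.9 m from the base axis. Payload 8.1 kg.
Tool frame: the origin (TCP) lies midway between the tips of the shut fingers; the grasp point (between the pads) lies 19 mm behind it; z points along the fingers, y is the line along which they close (so a half turn about z gives the same grasp; the last joint's range is limited). The gripper opens to 92 mm and grips with 3 to 60 N. Pads are 19 mm wide; open, the fingers measure 130 mm over their backs; the gripper's body (75 mm by 190 mm) begins 47 mm behind the grasp point.
Start: joints at [-1.371, 0.434, 0.025, 1.573, -0.012, 1.134, -0.075], TCP at [0.186, 0.597, 0.227] pointing down, gripper open.
Joint ranges: [-2.62, 2.62], [-0.44, 2.09], [-1.27, 1.32], [0.08, 2.57], [-1.32, 4.46], [0.12, 2], [-2.74, 2.74]. Speed limits (rad/s): [2.22, 2.22, 3.01, 3.01, 3.14, 3.14, 3.14].

### API

Orientations are given as a rotation vector (axis times angle).
In Python, from cell import observe, get_image, camera_model, sign_off, recognise, silhouettes gives the robot as it stands.
- The arm moves only by the tool apply_moves, never from a script. Its argument "motion" is a list of rows, each an object of numbers: "x", "y", "z": the shift along the world's x, y, z in cm; "yaw": the turn about the world's z in degrees; "hand": the opening, from -1 (shut) to 1 (fully open), so that 0 is half open. In form: [{"x": .., "y": .., "z": .., "yaw": .., "hand": ..}, ...]. A call has 1 to 10 rows; each row is the pose to reach, as a shift and turn from the pose commanded when the call began; what a row does not reach only later rows make up. A row lasts 1/8 s, in which the tool goes at most 62.5 mm and 10.7 degrees, less where a joint would pass 70% of its speed; a pose out of reach is approached as far as the arm can. A call with a gripper value outside its range is refused whole. The fingers move at their own pace and stop on an object; "newtons" is the grip in N (left out, the last holds). Time passes only in rows, so rows that repeat a pose let the fingers close. It gives the time, the measured TCP pose, the force, the opening and the grip force at its end, in the units of the state.
- observe(): the state, without advancing time (a new reading comes with each control period).
- get_image(name): name is "scene" or "side" or "wrist"; returns the picture (420x560x3 uint8, blue, green, red); there is no depth.
- camera_model(name): a dict with "camera_matrix" (3x3 intrinsics, pixels), "T" (4x4, takes a point from camera to world coordinates). Camera axes: x right, y up, looking along -z (the intrinsics and any distortion apply to the point x, -y, -z); pixel columns grow to the right and rows downward; lengths in m; the calibration is good to about 2 mm. A picture is of the moment at which its call begins: read the wrist's pose just before it. camera_model takes no time and is no camera call; for the wrist camera it gives the pose at the moment of the call.
- sign_off(): hands the job in; it is judged then, once.
Trained networks look in the newest picture that a camera, given by its name, has taken for a name from the list of things; names that differ only in an ending like _2 or _b are one class to them, and where a whole thing is asked for, a point or a joint stands for the part that bears it (a point fixed in the world has none). Each returns a list of dicts, best first, with "p" (0 to 1); they miss things now and then, are a little off and sometimes report something else, mostly with a low value. They report only what shows in the picture. A call takes as long as a camera call.
- recognise(query, camera): "rect" ([left, top, right, bottom] in pixels, round what is visible of it).
- silhouettes(query, camera): "mask" (420x560 bool, what is visible of it) and "rect" ([left, top, right, bottom] in pixels, round what is visible of it).
The state is a dict: "clock": time; "joints": joint angles; "dq": joint speeds; "joint_efforts": joint torques, N m; "position": TCP position; "ee_rot": TCP orientation; "force": force on the tool from outside, world axes, zero at the start; "ft_torque": the same for the moment, N m; "width": opening from 0.0 (shut) to 1.0 (fully open); "gripper_force": force on a finger pad.
Only numpy, scipy, OpenCV 4.12 (cv2) and the standard library are available. Lean on these libraries where they do the work, as an engineer would, in place of code of your own. Each camera call takes 0.05 s, during which the arm holds its last target. There are 200 camera calls.

## Working session

There is one attempt and no reset: what is moved stays moved. The work goes in short steps, Python scripts to look and compute and a tool call to move; the robot and the scene stay as the last step left them, time stands still between calls to the robot, and variables do not carry over. Pictures are saved under pics/ and viewed, at most 10 in all, crops included, and the job is handed in when it is done.

Besides the shell and the picture viewer there is one more tool, called after ">>>" as a command line: name --argument value ..., lists and objects as JSON in quotes. apply_moves: Moves the arm, as the interface text tells. Its arguments: {"type":"object","properties":{"motion":{"type":"array","items":{"type":"object","properties":{"x":{"type":"number"},"y":{"type":"number"},"z":{"type":"number"},"yaw":{"type":"number"},"hand":{"type":"number"}}}},"newtons":{"type":"number"}},"required":["motion"]}

```bash
ls; mkdir -p pics
python3 - <<'E'
from cell import *
import cv2,numpy as np
s=observe();print(s)
for c in("scene","side"):
    im=get_image(c);cv2.imwrite(f"pics/{c}0.png",im)
    m=camera_model(c);print(c,m)
    for q in("lifter","block","rest","heater","mat_top","vial_a"):
        for r in recognise(q,c)[:2]:print(c,q,r)
E
```

```text
pics
{'clock': 0.0, 'joints': array([-1.37061205,  0.43523832,  0.02498271,  1.57410722, -0.011636  ,
        1.13398074, -0.07508842]), 'dq': array([ 8.33745024e-05,  1.02503640e-04, -5.90766873e-04,  4.35165732e-04,
       -6.29808442e-04, -2.29356533e-04, -1.28456043e-04]), 'joint_efforts': array([-1.35668492e-03, -6.67858601e+01,  9.84582156e-01, -3.14454925e+01,
       -6.04557549e-02,  4.33058187e-02,  1.74221432e-04]), 'position': array([0.18625769, 0.5960635 , 0.22593162]), 'ee_rot': array([-4.73906810e-01, -3.10551608e+00,  2.48719097e-03]), 'force': array([ 0.29816395,  0.05879472, -0.34220092]), 'ft_torque': array([ 0.01624339, -0.01403255, -0.07242123]), 'gripper_force': 0.0, 'width': 0.9980772368542453}
scene {'camera_matrix': array([[519.76380991,   0.        , 270.72245766],
       [  0.        , 519.76380991, 204.50322476],
       [  0.        ,   0.        ,   1.        ]]), 'T': array([[-0.44406554,  0.5860757 , -0.6777323 , -0.75176108],
       [-0.89579579, -0.30632365,  0.32204927,  0.75199767],
       [-0.01886017,  0.75012072,  0.66103192,  1.38348219],
       
[... 405 characters left out ...]
7.73593499, 213.72828452],
       [  0.        ,   0.        ,   1.        ]]), 'T': array([[ 0.69345378,  0.60108204, -0.39726846, -0.08658938],
       [-0.72034116,  0.59000665, -0.36469269, -0.50031677],
       [ 0.01518081,  0.53906635,  0.84212648,  1.50681645],
       [ 0.        ,  0.        ,  0.        ,  1.        ]])}
side lifter {'rect': [352.3, 303.1, 375.3, 335.8], 'p': 0.64}
side block {'rect': [294.5, 246.7, 333.9, 283.7], 'p': 0.94}
side rest {'rect': [344.7, 310.5, 376.6, 343.0], 'p': 0.76}
side heater {'rect': [285.0, 243.5, 341.2, 301.3], 'p': 0.92}
side mat_top {'rect': [226.0, 205.6, 272.4, 253.3], 'p': 0.91}
side vial_a {'rect': [369.6, 309.3, 379.6, 320.8], 'p': 0.46}
```

```bash
cat > h.py <<'E'
import cv2,numpy as np
from cell import *
def px2w(c,uv,z,m=None):
    m=m or camera_model(c);K=m["camera_matrix"];T=m["T"]
    d=np.linalg.solve(K,[uv[0],uv[1],1]);d=T[:3,:3]@[d[0],-d[1],-d[2]]
    return T[:3,3]+d*(z-T[2,3])/d[2]
def w2px(c,p,m=None):
    m=m or camera_model(c);K=m["camera_matrix"];T=m["T"]
    q=T[:3,:3].T@(np.asarray(p)-T[:3,3]);u=K@[q[0],-q[1],-q[2]];return u[:2]/u[2]
E
python3 - <<'E'
from h import *
a=cv2.imread("pics/scene0.png")[140:300,190:400];b=cv2.imread("pics/side0.png")[180:360,200:410]
cv2.imwrite("pics/a.png",np.vstack([cv2.resize(a,(720,549),interpolation=3)]))
cv2.imwrite("pics/b.png",cv2.resize(b,(690,591),interpolation=3))
for c,mid,z in(("side",(314,265),.065),("scene",(325,203),.065),("side",(249,229),.01),("scene",(265,242),.01),("side",(364,310),.11)):print(c,px2w(c,mid,z))
E
```

```text
side [ 0.51488687 -0.07644542  0.065     ]
scene [ 0.51130032 -0.07895855  0.065     ]
side [0.48273827 0.19671973 0.01      ]
scene [0.47840818 0.1947047  0.01      ]
side [ 0.48963691 -0.29620919  0.11      ]
```

View pics/a.png

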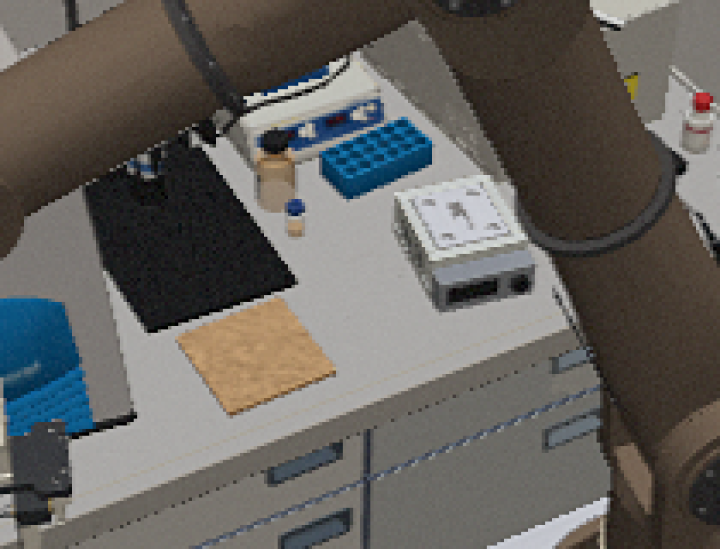

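View pics/b.png

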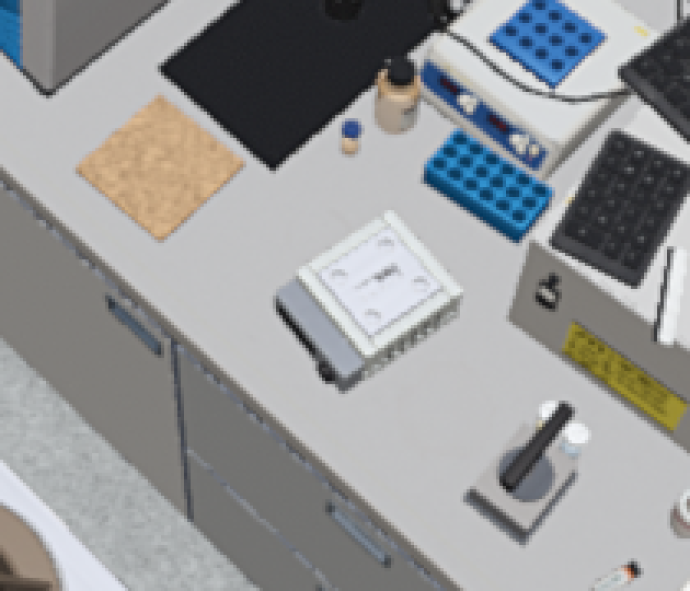

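Run:
```python
from h import *
from scipy.spatial.transform import Rotation as R
s=observe();r=R.from_rotvec(s["ee_rot"]).as_matrix();print(r.round(3),s["clock"])
e1=px2w("side",(355.8,325.5),.113);e2=px2w("side",(372.5,305),.113);d=e2-e1
print("handle",(e1+e2)/2,np.linalg.norm(d),np.degrees(np.arctan2(d[1],d[0])))
m=camera_model("wrist");print(m, r.T@(m["T"][:3,3]-s["position"]), r.T@m["T"][:3,:3])
def S(x,y):return (200+x/3.286,180+y/3.286)
h=[px2w("side",S(*p),.065) for p in((388,212),(462,292),(369,355),(298,272))];print("heater",np.mean(h,0));
for i in range(4):
    d=h[(i+1)%4]-h[i];print(np.linalg.norm(d),np.degrees(np.arctan2(d[1],d[0])))
h=[px2w("side",S(*p),.01) for p in((161,97),(243,162),(160,239),(77,168))];print("mat",np.mean(h,0))
for i in range(4):
    d=h[(i+1)%4]-h[i];print(np.linalg.norm(d),np.degrees(np.arctan2(d[1],d[0])))
```

```text
[[-0.954  0.298 -0.   ]
 [ 0.298  0.954  0.   ]
 [ 0.     0.    -1.   ]] 0.7
handle [ 0.47646324 -0.3072893   0.113     ] 0.08408342859430486 3.2787933138830696
{'camera_matrix': array([[308.36269127,   0.        , 277.22634725],
       [  0.        , 308.36269127, 211.60541956],
       [  0.        ,   0.        ,   1.        ]]), 'T': array([[ 2.98509959e-01, -9.10441713e-01, -2.86334930e-01,
         1.08768628e-01],
       [ 9.54406264e-01,  2.84978707e-01,  8.88584281e-02,
         6.20787438e-01],
       [ 6.98938699e-04, -2.99804976e-01,  9.54000256e-01,
         3.84629085e-01],
       [ 0.00000000e+00,  0.00000000e+00,  0.00000000e+00,
         1.00000000e+00]])} [ 8.13020041e-02 -2.63780519e-05 -1.57872334e-01] [[-3.02610356e-04  9.53995249e-01  2.99821570e-01]
 [ 9.99999737e-01  4.86089070e-04 -5.37374235e-04]
 [-6.58392456e-04  2.99821329e-01 -9.53995145e-01]]
heater [ 0.51607105 -0.08154475  0.065     ]
0.11281161971995166 -98.08459062325251
0.11495865295995404 169.86471242313507
0.11099997045637838 81.35271507610203
0.11381810337845975 -9.240798660824728
mat [0.47836791 0.19319098 0.01      ]
0.12197934667154352 -88.16498694680273
0.1259673589887672 -178.23513458318016
0.12438961996268456 91.18530064318854
0.12458299670271694 0.6591955802587357
```

>>> apply_moves --motion '[{"x": 2, "y": -5, "yaw": 2}, {"x": 4, "y": -10, "yaw": 4}, {"x": 7, "y": -15, "yaw": 6}, {"x": 10, "y": -20, "yaw": 8}, {"x": 13, "y": -25, "yaw": 10}, {"x": 16, "y": -30, "yaw": 12}, {"x": 18, "y": -35, "yaw": 14}, {"x": 20, "y": -40, "yaw": 16}, {"x": 22, "y": -45, "yaw": 18}, {"x": 24, "y": -50, "yaw": 20}]'

```text
schema error: expected keys x, y, z, yaw, hand
```

>>> apply_moves --motion '[{"x": 2, "y": -5}, {"x": 4, "y": -10}, {"x": 6, "y": -15}, {"x": 6, "y": -18}, {"x": 6, "y": -18}, {"x": 6, "y": -18}]'

```text
schema error: expected keys x, y, z, yaw, hand
```

Run:
```python
from h import *
s=observe();print(s["clock"],s["position"],s["ee_rot"],s["joints"],s["dq"].round(3))
m=camera_model("wrist");im=get_image("wrist");cv2.imwrite("pics/w1.png",im)
np.savez("w1.npz",**m)
for q in("block","heater"):print(q,recognise(q,"wrist")[:1])
```

```text
0.7 [0.18637833 0.59657355 0.22675536] [-4.73864750e-01 -3.10563821e+00 -6.70254266e-05] [-1.37059876  0.4344831   0.02497315  1.5731914  -0.01161568  1.13402129
 -0.07506387] [ 0.    -0.001 -0.001  0.001 -0.001  0.     0.   ]
block []
heater []
```

View pics/w1.png

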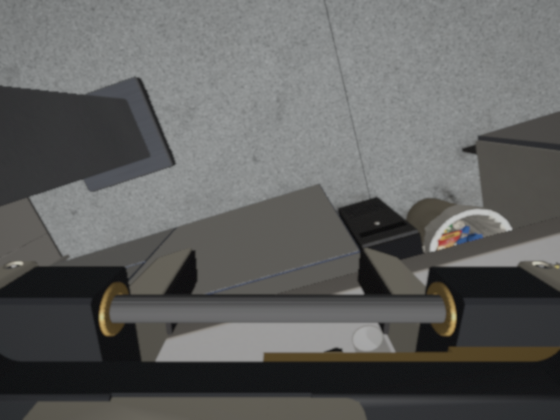

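>>> apply_moves --motion '[{"x": 2, "y": -5, "z": 0, "yaw": 2, "hand": 1}, {"x": 4, "y": -10, "z": 0, "yaw": 4, "hand": 1}, {"x": 7, "y": -15, "z": 0, "yaw": 6, "hand": 1}, {"x": 10, "y": -20, "z": 0, "yaw": 8, "hand": 1}, {"x": 13, "y": -25, "z": 0, "yaw": 10, "hand": 1}, {"x": 16, "y": -30, "z": 0, "yaw": 12, "hand": 1}, {"x": 19, "y": -35, "z": 0, "yaw": 14, "hand": 1}, {"x": 22, "y": -40, "z": 0, "yaw": 16, "hand": 1}, {"x": 25, "y": -45, "z": 0, "yaw": 18, "hand": 1}, {"x": 28, "y": -50, "z": 0, "yaw": 20, "hand": 1}]'

```text
clock: 2.1
position: [0.4673, 0.095, 0.2271]
ee_rot: [-0.075, 3.14, 0.001]
force: [1.0, 0.2, -0.3]
width: 0.999
gripper_force: 0.0
```

>>> apply_moves --motion '[{"x": 3, "y": -5, "z": 0, "yaw": 0, "hand": 1}, {"x": 6, "y": -10, "z": 0, "yaw": 0, "hand": 1}, {"x": 9, "y": -15, "z": 0, "yaw": 0, "hand": 1}, {"x": 10, "y": -18, "z": 0, "yaw": 0, "hand": 1}, {"x": 10, "y": -18, "z": 0, "yaw": 0, "hand": 1}, {"x": 10, "y": -18, "z": 0, "yaw": 0, "hand": 1}]'

```text
clock: 2.85
position: [0.5662, -0.0826, 0.2266]
ee_rot: [0.073, -3.14, -0.001]
force: [-0.2, 1.1, 0.6]
width: 1.003
gripper_force: 0.0
```

Run:
```python
from h import *
s=observe();print(s["clock"],s["position"],s["ee_rot"],s["joints"],s["dq"].round(3))
m=camera_model("wrist");im=get_image("wrist");cv2.imwrite("pics/w2.png",im)
np.savez("w2.npz",**m)
for q in("block","heater"):print(q,recognise(q,"wrist")[:1])
```

```text
2.85 [ 0.56617626 -0.08257166  0.22659174] [ 7.33109892e-02 -3.14035482e+00 -1.13612775e-03] [-0.22832395  0.35661142  0.38016144  1.72823359 -0.14773657  1.08533084
  1.81684538] [-0.016 -0.008 -0.01   0.007  0.001  0.     0.002]
block [{'rect': [236.7, 94.1, 333.8, 199.2], 'p': 0.71}]
heater [{'rect': [221.4, 41.5, 353.7, 215.2], 'p': 0.61}]
```

View pics/w2.png

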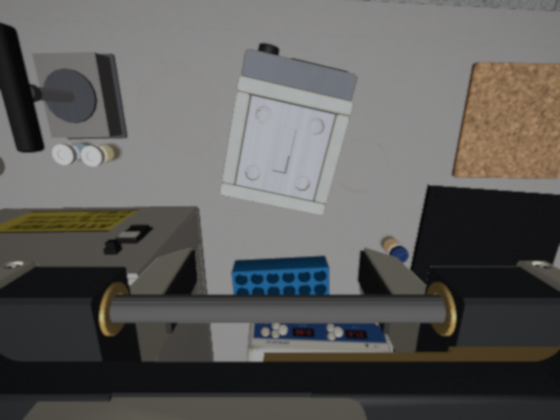

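```bash
cat >> h.py <<'E'
def rect(c,q,z,m=None,k=0):
    m=m or camera_model(c);r=silhouettes(q,c)
    if not r: print(q,"none");return
    ma=r[k]["mask"].astype(np.uint8);cs=max(cv2.findContours(ma,0,cv2.CHAIN_APPROX_NONE)[0],key=cv2.contourArea)[:,0]
    P=np.array([px2w(c,p,z,m)[:2] for p in cs]).astype(np.float32)
    (ce,wh,a)=cv2.minAreaRect(P*1000);print(c,q,"p",r[k]["p"],"ctr mm",np.round(ce,1),"size",np.round(wh,1),"ang",round(a,1),r[k]["rect"])
    return ce,wh,a
E
python3 - <<'E'
from h import *
m=dict(np.load("w2.npz"))
rect("wrist","block",.065,m)
rect("wrist","mat_top",.01,m)
rect("wrist","lifter",.109,m)
im=cv2.imread("pics/w2.png");cv2.imwrite("pics/w2c.png",cv2.resize(im[35:225,205:370],(660,760)[::1],interpolation=cv2.INTER_CUBIC)[:600])
c=im[35:225,205:370];cv2.imwrite("pics/w2c.png",cv2.resize(c,None,fx=3.15,fy=3.15,interpolation=cv2.INTER_CUBIC))
E
```

```text
wrist block p 0.87 ctr mm [519.6 -78. ] size [85.4 91.1] ang 80.5 [237.8, 95.2, 337.1, 201.5]
wrist mat_top p 0.91 ctr mm [480.9 194.6] size [129.9 134.1] ang 1.8 [451.8, 59.5, 560.0, 177.4]
wrist lifter p 0.89 ctr mm [ 482.6 -278.6] size [ 78.8 100.3] ang 77.6 [1.4, 21.3, 96.3, 155.2]
```

View pics/w2c.png

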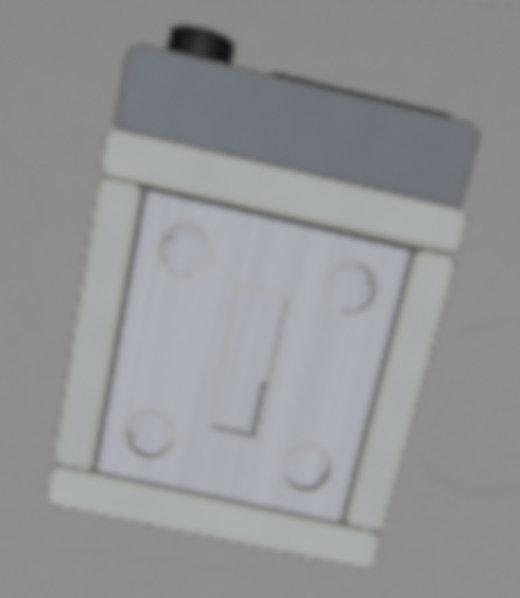

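Run:
```python
from h import *
m=dict(np.load("w2.npz"))
def S(p):return px2w("wrist",(205+(p[0]+.5)/3.15-.5,35+(p[1]+.5)/3.15-.5),.065,m)[:2]*1000
for n,L in(("corners",((143,187),(413,249),(346,524),(96,470))),("wells",((185,249),(352,288),(306,468),(149,434))),("housing",((112,128),(466,210),(374,566),(50,500)))):
    P=np.array([S(p) for p in L]);print(n,P.mean(0).round(1),cv2.minAreaRect(P.astype(np.float32)))
    for i in range(4):
        d=P[(i+1)%4]-P[i];print(np.hypot(*d).round(1),np.degrees(np.arctan2(d[1],d[0])).round(1))
```

```text
corners [519.1 -77.7] ((519.262939453125, -77.65498352050781), (86.55625915527344, 92.18312072753906), 81.14173126220703)
86.1 80.5
91.2 -8.6
86.6 -99.9
90.6 171.1
wells [518.7 -78.3] ((518.7657470703125, -78.30857849121094), (54.110816955566406, 59.819889068603516), 80.07530212402344)
54.1 80.1
59.6 -10.1
53.6 -99.7
59.8 170.4
housing [518.4 -77.5] ((518.3677368164062, -77.30052185058594), (113.19183349609375, 118.55876159667969), 80.66311645507812)
111.4 80.5
118.3 -8.7
113.2 -99.3
118.6 170.4
```

>>> apply_moves --motion '[{"x": -1, "y": -5, "z": 0, "yaw": 0, "hand": 1}, {"x": -2, "y": -10, "z": 0, "yaw": 0, "hand": 1}, {"x": -3, "y": -15, "z": 1, "yaw": 0, "hand": 1}, {"x": -4, "y": -20, "z": 2, "yaw": 0, "hand": 1}, {"x": -4, "y": -22, "z": 2, "yaw": 0, "hand": 1}, {"x": -4, "y": -22, "z": 2, "yaw": 0, "hand": 1}, {"x": -4, "y": -22, "z": 2, "yaw": 0, "hand": 1}]'

```text
clock: 4.03
position: [0.5271, -0.3013, 0.2462]
ee_rot: [0.076, -3.14, -0.002]
force: [0.8, 0.2, -0.2]
width: 1.0
gripper_force: 0.0
```

Run:
```python
from h import *
s=observe();print(s["clock"],s["position"],s["ee_rot"],s["joints"])
m=camera_model("wrist");im=get_image("wrist");cv2.imwrite("pics/w3.png",im);np.savez("w3.npz",**m)
rect("wrist","lifter",.118,m);rect("wrist","rest",.036,m)
```

```text
4.025 [ 0.52706651 -0.30133019  0.24621677] [ 7.60673762e-02 -3.14029435e+00 -2.35602453e-03] [ 0.12297597  0.40599789  0.44324187  1.61696709 -0.18684048  1.16178648
  2.2287236 ]
wrist lifter p 0.6 ctr mm [ 476.  -304.2] size [98.  41.1] ang 2.7 [252.9, 92.5, 298.3, 201.7]
wrist rest p 0.82 ctr mm [ 473.5 -282.5] size [86.7 22.9] ang 4.2 [249.4, 103.9, 304.6, 178.0]
```

View pics/w3.png

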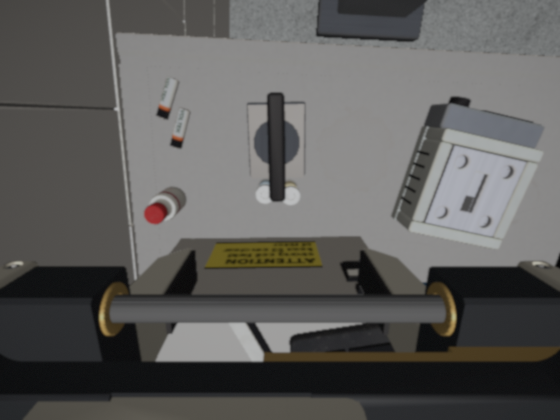

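Run:
```python
from h import *
m=dict(np.load("w3.npz"));im=cv2.imread("pics/w3.png")
g=im.max(2);roi=np.zeros_like(g);roi[85:212,260:292]=1
k=((g<50)&(roi>0)).astype(np.uint8);c=max(cv2.findContours(k,0,cv2.CHAIN_APPROX_NONE)[0],key=cv2.contourArea)[:,0]
print(c.min(0),c.max(0))
for z in(.109,.118):
    P=np.array([px2w("wrist",p,z,m)[:2]*1000 for p in c],np.float32);print(z,cv2.minAreaRect(P))
b=px2w("side",(355.8,276.8),0);print("box",b)
for z in(.1,.15,.2,.25):print(z,px2w("side",(362.8,253),z),px2w("wrist",(270,238),z,m))
```

```text
[267  94] [284 200]
0.109 ((477.3099670410156, -304.9020080566406), (98.40446472167969, 15.65632152557373), 3.1372718811035156)
0.118 ((476.35101318359375, -304.92474365234375), (95.40359497070312, 15.178885459899902), 3.1372339725494385)
box [ 0.60701056 -0.18650691  0.        ]
0.1 [ 0.64143153 -0.1698729   0.1       ] [ 0.57097558 -0.30661378  0.1       ]
0.15 [ 0.61555677 -0.18161728  0.15      ] [ 0.55040685 -0.30645516  0.15      ]
0.2 [ 0.589682   -0.19336167  0.2       ] [ 0.52983813 -0.30629654  0.2       ]
0.25 [ 0.56380724 -0.20510605  0.25      ] [ 0.50926941 -0.30613792  0.25      ]
```

>>> apply_moves --motion '[{"x": -5, "y": -0.4, "z": -3, "yaw": 0.3, "hand": 1}, {"x": -5, "y": -0.4, "z": -6, "yaw": 0.3, "hand": 1}, {"x": -5, "y": -0.4, "z": -9, "yaw": 0.3, "hand": 1}, {"x": -5, "y": -0.4, "z": -12, "yaw": 0.3, "hand": 1}, {"x": -5, "y": -0.4, "z": -14.5, "yaw": 0.3, "hand": 1}, {"x": -5, "y": -0.4, "z": -15.6, "yaw": 0.3, "hand": 1}, {"x": -5, "y": -0.4, "z": -15.6, "yaw": 0.3, "hand": 1}]' --newtons 40

```text
clock: 5.05
position: [0.4764, -0.3069, 0.0905]
ee_rot: [0.082, -3.14, -0.001]
force: [-0.1, 0.3, 0.4]
width: 0.997
gripper_force: 0.0
```

>>> apply_moves --motion '[{"x": 0, "y": 0, "z": 0, "yaw": 0, "hand": -0.5}, {"x": 0, "y": 0, "z": 0, "yaw": 0, "hand": -1}, {"x": 0, "y": 0, "z": 0, "yaw": 0, "hand": -1}, {"x": 0, "y": 0, "z": 0, "yaw": 0, "hand": -1}, {"x": 0, "y": 0, "z": 0, "yaw": 0, "hand": -1}, {"x": 0, "y": 0, "z": 0, "yaw": 0, "hand": -1}]' --newtons 40

```text
clock: 5.8
position: [0.4764, -0.3074, 0.0907]
ee_rot: [0.081, -3.141, -0.0]
force: [0.4, -0.3, -0.2]
width: 0.396
gripper_force: 0.0
```

Run:
```python
from h import *
s=observe();print({k:np.round(v,3) for k,v in s.items()})
```

```text
{'clock': np.float64(5.8), 'joints': array([ 0.202,  0.509,  0.388,  1.892, -0.263,  0.79 ,  2.354]), 'dq': array([ 0.001, -0.   , -0.001, -0.   , -0.001, -0.   ,  0.002]), 'joint_efforts': array([-2.0000e-03, -6.1686e+01,  6.8270e+00, -2.3824e+01,  7.2000e-02,
        3.5000e-02, -0.0000e+00]), 'position': array([ 0.476, -0.307,  0.091]), 'ee_rot': array([ 0.081, -3.141, -0.   ]), 'force': array([ 0.438, -0.321, -0.221]), 'ft_torque': array([0.053, 0.036, 0.019]), 'gripper_force': np.float64(0.0), 'width': np.float64(0.396)}
```

>>> apply_moves --motion '[{"x": 0, "y": 0.2, "z": 0, "yaw": 0, "hand": -1}, {"x": 0, "y": 0.2, "z": 0, "yaw": 0, "hand": -1}, {"x": 0, "y": 0.2, "z": 0, "yaw": 0, "hand": -1}, {"x": 0, "y": 0.2, "z": 0, "yaw": 0, "hand": -1}, {"x": 0, "y": 0.2, "z": 0, "yaw": 0, "hand": -1}, {"x": 0, "y": 0.2, "z": 0, "yaw": 0, "hand": -1}]' --newtons 40

```text
clock: 6.55
position: [0.4763, -0.3055, 0.0907]
ee_rot: [0.081, -3.14, -0.0]
force: [0.6, -0.1, -1.7]
width: 0.171
gripper_force: 40.0
```

>>> apply_moves --motion '[{"x": 0, "y": 0, "z": 1.5, "yaw": 0, "hand": -1}, {"x": 0, "y": 0, "z": 3.5, "yaw": 0, "hand": -1}, {"x": 0, "y": 0, "z": 6, "yaw": 0, "hand": -1}, {"x": 0, "y": 0, "z": 9, "yaw": 0, "hand": -1}, {"x": 0.9, "y": 4.5, "z": 9, "yaw": -2, "hand": -1}, {"x": 1.8, "y": 9, "z": 9, "yaw": -5, "hand": -1}, {"x": 2.7, "y": 13.5, "z": 9, "yaw": -8, "hand": -1}, {"x": 3.6, "y": 18, "z": 9, "yaw": -11, "hand": -1}, {"x": 4.3, "y": 21.5, "z": 9, "yaw": -12.4, "hand": -1}, {"x": 4.3, "y": 22.8, "z": 9, "yaw": -12.4, "hand": -1}]'

```text
clock: 7.8
position: [0.52, -0.075, 0.1816]
ee_rot: [0.254, 3.13, 0.001]
force: [-0.8, -0.2, -0.8]
width: 0.17
gripper_force: 40.0
```

>>> apply_moves --motion '[{"x": 0, "y": 0, "z": 0, "yaw": 0, "hand": -1}, {"x": 0, "y": 0, "z": 0, "yaw": 0, "hand": -1}, {"x": 0, "y": 0, "z": 0, "yaw": 0, "hand": -1}]'

```text
clock: 8.18
position: [0.5192, -0.079, 0.1809]
ee_rot: [0.262, 3.13, -0.001]
force: [0.3, -0.8, -2.4]
width: 0.168
gripper_force: 40.0
```

Run:
```python
from h import *
from scipy.spatial.transform import Rotation as R
s=observe();print({k:np.round(v,4) for k,v in s.items() if k in("clock","joints","position","ee_rot","force","ft_torque","width")})
r=R.from_rotvec(s["ee_rot"]).as_matrix();print("tool y yaw",np.degrees(np.arctan2(r[1,1],r[0,1])),"tilt",r[:,2])
ims=[]
for c in("scene","side"):
    im=get_image(c);u,v=w2px(c,s["position"]-[0,0,.04]).astype(int);cr=im[v-35:v+35,u-35:u+35];ims.append(cv2.resize(cr,(395,395),interpolation=cv2.INTER_CUBIC));print(c,u,v)
    tip=s["position"]+[0,0,.019-.094];print("tip",w2px(c,tip))
cv2.imwrite("pics/d.png",np.hstack(ims))
```

```text
{'clock': np.float64(8.175), 'joints': array([-0.2874,  0.3302,  0.4367,  1.9023, -0.1696,  0.9447,  1.6319]), 'position': array([ 0.5192, -0.079 ,  0.1809]), 'ee_rot': array([ 2.6240e-01,  3.1304e+00, -7.0000e-04]), 'force': array([ 0.3232, -0.8191, -2.4087]), 'ft_torque': array([-0.0265,  0.0184,  0.0101]), 'width': np.float64(0.1679)}
tool y yaw 80.41863201900846 tilt [ 2.16845021e-04 -4.54780638e-04 -9.99999873e-01]
scene 324 186
tip [324.48829081 193.67032528]
side 317 253
tip [316.33102728 258.78460145]
```

View pics/d.png

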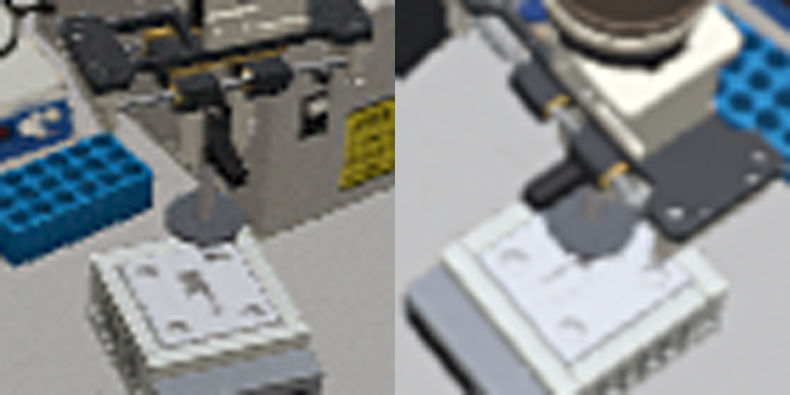

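>>> apply_moves --motion '[{"x": -0.05, "y": 0.1, "z": -1.5, "yaw": 0, "hand": -1}, {"x": -0.05, "y": 0.1, "z": -3, "yaw": 0, "hand": -1}, {"x": -0.05, "y": 0.1, "z": -3.6, "yaw": 0, "hand": -1}, {"x": -0.05, "y": 0.1, "z": -3.9, "yaw": 0, "hand": -1}, {"x": -0.05, "y": 0.1, "z": -4.2, "yaw": 0, "hand": -1}, {"x": -0.05, "y": 0.1, "z": -4.5, "yaw": 0, "hand": -1}, {"x": -0.05, "y": 0.1, "z": -4.5, "yaw": 0, "hand": -1}]'

```text
clock: 9.15
position: [0.5189, -0.0764, 0.1357]
ee_rot: [-0.259, -3.131, -0.0]
force: [-0.1, 0.8, -1.9]
width: 0.173
gripper_force: 40.0
```

>>> apply_moves --motion '[{"x": 0, "y": -0.1, "z": -0.5, "yaw": 0, "hand": -1}, {"x": 0, "y": -0.1, "z": -0.9, "yaw": 0, "hand": -1}, {"x": 0, "y": -0.1, "z": -1.2, "yaw": 0, "hand": -1}, {"x": 0, "y": -0.1, "z": -1.4, "yaw": 0, "hand": -1}, {"x": 0, "y": -0.1, "z": -1.6, "yaw": 0, "hand": -1}, {"x": 0, "y": -0.1, "z": -1.6, "yaw": 0, "hand": -1}]'

```text
clock: 9.9
position: [0.519, -0.0774, 0.1197]
ee_rot: [0.259, 3.131, 0.0]
force: [0.4, -0.3, -1.8]
width: 0.172
gripper_force: 40.0
```

>>> apply_moves --motion '[{"x": 0, "y": 0, "z": -0.1, "yaw": 0, "hand": -1}, {"x": 0, "y": 0, "z": -0.2, "yaw": 0, "hand": -1}, {"x": 0, "y": 0, "z": -0.2, "yaw": 0, "hand": -1}]'

```text
clock: 10.28
position: [0.5193, -0.0774, 0.1195]
ee_rot: [0.259, 3.129, 0.002]
force: [-7.0, 2.0, 21.0]
width: 0.172
gripper_force: 40.0
```

>>> apply_moves --motion '[{"x": 0, "y": 0, "z": 0.1, "yaw": -2, "hand": -1}, {"x": 0, "y": 0, "z": 0.1, "yaw": -10, "hand": -1}, {"x": 0, "y": 0, "z": 0.1, "yaw": -19, "hand": -1}, {"x": 0, "y": 0, "z": 0.1, "yaw": -28, "hand": -1}, {"x": 0, "y": 0, "z": 0.1, "yaw": -37, "hand": -1}, {"x": 0, "y": 0, "z": 0.1, "yaw": -46, "hand": -1}, {"x": 0, "y": 0, "z": 0.1, "yaw": -55, "hand": -1}, {"x": 0, "y": 0, "z": 0.1, "yaw": -64, "hand": -1}, {"x": 0, "y": 0, "z": 0.1, "yaw": -73, "hand": -1}, {"x": 0, "y": 0, "z": 0.1, "yaw": -80, "hand": -1}]' --newtons 55

```text
clock: 11.52
position: [0.5197, -0.0779, 0.1195]
ee_rot: [2.215, 2.226, 0.001]
force: [-0.9, -1.9, 6.3]
width: 0.168
gripper_force: 55.0
```

```bash
cat > st.py <<'E'
from h import *
from scipy.spatial.transform import Rotation as R
s=observe();print({k:np.round(v,4) for k,v in s.items() if k in("clock","joints","position","force","ft_torque","width")})
r=R.from_rotvec(s["ee_rot"]).as_matrix();print("tool y yaw",np.degrees(np.arctan2(r[1,1],r[0,1])),"tilt",r[:,2])
E
python3 st.py
```

```text
{'clock': np.float64(11.525), 'joints': array([-0.523 ,  0.4838,  0.7925,  1.9886, -0.4559,  0.8513,  0.5253]), 'position': array([ 0.5197, -0.0779,  0.1195]), 'force': array([-0.855 , -1.9277,  6.3452]), 'ft_torque': array([-0.3268,  0.3515,  0.0587]), 'width': np.float64(0.1676)}
tool y yaw 0.27130648579731587 tilt [ 1.80632290e-03 -4.92907014e-04 -9.99998247e-01]
```

Turned 80° freely; continue to the stop.

>>> apply_moves --motion '[{"x": 0, "y": 0, "z": 0, "yaw": -4, "hand": -1}, {"x": 0, "y": 0, "z": 0, "yaw": -8, "hand": -1}, {"x": 0, "y": 0, "z": 0, "yaw": -10, "hand": -1}, {"x": 0, "y": 0, "z": 0, "yaw": -12, "hand": -1}, {"x": 0, "y": 0, "z": 0, "yaw": -12, "hand": -1}]'

```text
clock: 12.15
position: [0.5197, -0.0779, 0.1195]
ee_rot: [2.432, 1.987, 0.002]
force: [-1.5, -1.4, 7.8]
width: 0.169
gripper_force: 55.0
```

```bash
python3 st.py
```

```text
{'clock': np.float64(12.15), 'joints': array([-0.5592,  0.5027,  0.8516,  1.9909, -0.4962,  0.8652,  0.3627]), 'position': array([ 0.5197, -0.0779,  0.1195]), 'force': array([-1.5056, -1.3996,  7.809 ]), 'ft_torque': array([-0.2414,  0.4057, -0.0461]), 'width': np.float64(0.169)}
tool y yaw -11.504195285385105 tilt [ 1.73539632e-03 -4.60833225e-04 -9.99998388e-01]
```

>>> apply_moves --motion '[{"x": 0, "y": 0, "z": 0, "yaw": -2, "hand": -1}, {"x": 0, "y": 0, "z": 0, "yaw": -4, "hand": -1}, {"x": 0, "y": 0, "z": 0, "yaw": -4, "hand": -1}, {"x": 0, "y": 0, "z": 0, "yaw": -4, "hand": -1}]'

```text
clock: 12.65
position: [0.5196, -0.0779, 0.1195]
ee_rot: [2.499, 1.901, 0.002]
force: [-0.6, 0.2, 8.4]
width: 0.169
gripper_force: 55.0
```

```bash
python3 st.py
```

```text
{'clock': np.float64(12.65), 'joints': array([-0.5709,  0.5095,  0.8714,  1.9917, -0.5101,  0.8705,  0.3082]), 'position': array([ 0.5196, -0.0779,  0.1195]), 'force': array([-0.611 ,  0.1676,  8.4277]), 'ft_torque': array([-0.1439,  0.4169,  0.0341]), 'width': np.float64(0.1685)}
tool y yaw -15.476895853589932 tilt [ 1.63623066e-03 -2.84117071e-04 -9.99998621e-01]
```

>>> apply_moves --motion '[{"x": 0, "y": 0, "z": 0, "yaw": -1.5, "hand": -1}, {"x": 0, "y": 0, "z": 0, "yaw": -3, "hand": -1}, {"x": 0, "y": 0, "z": 0, "yaw": -3, "hand": -1}]'

```text
clock: 13.02
position: [0.5196, -0.0777, 0.1195]
ee_rot: [2.548, 1.836, 0.002]
force: [-0.6, 0.1, 8.5]
width: 0.173
gripper_force: 55.0
```

```bash
python3 st.py;  python3 - <<'E'
from h import *
s=observe();ims=[]
for c in("scene","side"):
    im=get_image(c);u,v=w2px(c,s["position"]-[0,0,.02]).astype(int);ims.append(cv2.resize(im[v-30:v+30,u-30:u+30],(395,395),interpolation=cv2.INTER_CUBIC))
cv2.imwrite("pics/e.png",np.hstack(ims))
E
```

```text
{'clock': np.float64(13.025), 'joints': array([-0.58  ,  0.5149,  0.8864,  1.9923, -0.5207,  0.8747,  0.2671]), 'position': array([ 0.5196, -0.0777,  0.1195]), 'force': array([-0.6266,  0.1064,  8.4921]), 'ft_torque': array([-0.1096,  0.4918,  0.181 ]), 'width': np.float64(0.1733)}
tool y yaw -18.46840487516241 tilt [ 1.54451792e-03 -1.57983456e-04 -9.99998795e-01]
```

View pics/e.png

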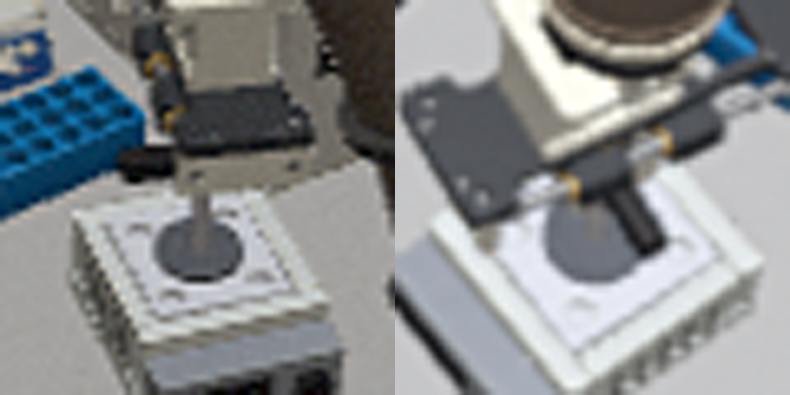

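>>> apply_moves --motion '[{"x": 0, "y": 0, "z": 0.1, "yaw": 1.5, "hand": -1}, {"x": 0, "y": 0, "z": 0.3, "yaw": 1.5, "hand": -1}, {"x": 0, "y": 0, "z": 0.5, "yaw": 1.5, "hand": -1}, {"x": 0, "y": 0, "z": 0.8, "yaw": 1.5, "hand": -1}, {"x": 0, "y": 0, "z": 1.2, "yaw": 1.5, "hand": -1}, {"x": 0, "y": 0, "z": 1.6, "yaw": 1.5, "hand": -1}, {"x": 0, "y": 0, "z": 2, "yaw": 1.5, "hand": -1}, {"x": 0, "y": 0, "z": 2, "yaw": 1.5, "hand": -1}]' --newtons 60

```text
clock: 14.12
position: [0.519, -0.0774, 0.139]
ee_rot: [2.524, 1.87, 0.001]
force: [0.2, -0.4, -5.9]
width: 0.169
gripper_force: 60.0
```

```bash
python3 st.py
```

```text
{'clock': np.float64(14.125), 'joints': array([-0.5986,  0.4862,  0.9056,  1.9738, -0.4838,  0.9119,  0.2618]), 'position': array([ 0.519 , -0.0774,  0.139 ]), 'force': array([ 0.1616, -0.3739, -5.8583]), 'ft_torque': array([-0.1215,  0.1589,  0.0327]), 'width': np.float64(0.1686)}
tool y yaw -16.950734779069922 tilt [ 3.90742152e-04  8.29496442e-05 -9.99999920e-01]
```

>>> apply_moves --motion '[{"x": 0, "y": 0, "z": 0.5, "yaw": 0, "hand": -1}, {"x": 0, "y": 0, "z": 1.2, "yaw": 0, "hand": -1}, {"x": 0, "y": 0, "z": 2, "yaw": 0, "hand": -1}, {"x": 0, "y": 0, "z": 3, "yaw": 0, "hand": -1}, {"x": 0, "y": 0, "z": 4, "yaw": 0, "hand": -1}, {"x": 0, "y": 0, "z": 5, "yaw": 0, "hand": -1}, {"x": 0, "y": 0, "z": 5.8, "yaw": 0, "hand": -1}, {"x": 0, "y": 0, "z": 6, "yaw": 0, "hand": -1}, {"x": -0.2, "y": 1, "z": 6, "yaw": 0.5, "hand": -1}, {"x": -0.5, "y": 2.5, "z": 6, "yaw": 1, "hand": -1}]'

```text
clock: 15.38
position: [0.5134, -0.0517, 0.1984]
ee_rot: [-2.508, -1.891, 0.001]
force: [-0.8, 1.2, -6.2]
width: 0.165
gripper_force: 60.0
```

>>> apply_moves --motion '[{"x": -0.4, "y": 2, "z": 0, "yaw": 1, "hand": -1}, {"x": -0.8, "y": 4.5, "z": 0, "yaw": 2, "hand": -1}, {"x": -1.2, "y": 7, "z": 0, "yaw": 3, "hand": -1}, {"x": -1.6, "y": 9.5, "z": 0, "yaw": 5, "hand": -1}, {"x": -2, "y": 12, "z": 0, "yaw": 7, "hand": -1}, {"x": -2.2, "y": 14, "z": 0, "yaw": 8, "hand": -1}, {"x": -2.4, "y": 15.5, "z": 0, "yaw": 9, "hand": -1}, {"x": -2.5, "y": 16.5, "z": 0, "yaw": 9.5, "hand": -1}, {"x": -2.5, "y": 16.5, "z": 0, "yaw": 9.5, "hand": -1}, {"x": -2.5, "y": 16.5, "z": 0, "yaw": 9.5, "hand": -1}]'

```text
clock: 16.62
position: [0.4891, 0.1117, 0.1988]
ee_rot: [2.344, 2.091, -0.0]
force: [-0.1, 0.4, -6.0]
width: 0.166
gripper_force: 60.0
```

```bash
python3 st.py;  python3 - <<'E'
from h import *
m=camera_model("wrist");im=get_image("wrist");cv2.imwrite("pics/w5.png",im);np.savez("w5.npz",**m)
rect("wrist","mat_top",.01,m);rect("wrist","block",.14,m)
im=get_image("side");cv2.imwrite("pics/s5.png",im);rect("side","mat_top",.01);rect("side","block",.14)
E
```

```text
{'clock': np.float64(16.625), 'joints': array([-1.0505,  0.3531,  0.9509,  1.9569, -0.3405,  1.0006, -0.0552]), 'position': array([0.4891, 0.1117, 0.1988]), 'force': array([-0.0503,  0.3985, -6.0315]), 'ft_torque': array([-0.1066,  0.0652,  0.004 ]), 'width': np.float64(0.1662)}
tool y yaw -6.53018868876147 tilt [ 2.69816045e-04 -3.78176384e-04 -9.99999892e-01]
wrist mat_top p 0.86 ctr mm [481.6 199.6] size [129.2 124.9] ang 1.5 [191.3, 34.5, 327.0, 174.0]
wrist block p 0.58 ctr mm [489.9 118.3] size [83.5 90.8] ang 89.5 [209.0, 158.8, 341.5, 267.9]
side mat_top p 0.96 ctr mm [456.2 194.5] size [135.3  86.2] ang 87.0 [224.8, 214.5, 257.0, 253.5]
side block p 0.83 ctr mm [480.6 101.7] size [102.  106.3] ang 89.7 [249.4, 215.2, 286.1, 247.0]
```

View pics/w5.png

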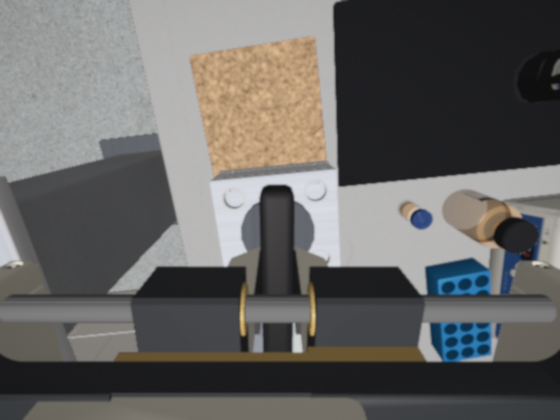

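>>> apply_moves --motion '[{"x": -0.2, "y": 1.2, "z": 0, "yaw": 0.5, "hand": -1}, {"x": -0.4, "y": 3.2, "z": 0, "yaw": 1, "hand": -1}, {"x": -0.6, "y": 5.4, "z": 0, "yaw": 1.5, "hand": -1}, {"x": -0.8, "y": 7.2, "z": 0, "yaw": 2, "hand": -1}, {"x": -0.85, "y": 8.3, "z": 0, "yaw": 2, "hand": -1}, {"x": -0.85, "y": 8.3, "z": -1, "yaw": 2, "hand": -1}, {"x": -0.85, "y": 8.3, "z": -2.5, "yaw": 2, "hand": -1}, {"x": -0.85, "y": 8.3, "z": -4, "yaw": 2, "hand": -1}, {"x": -0.85, "y": 8.3, "z": -5, "yaw": 2, "hand": -1}, {"x": -0.85, "y": 8.3, "z": -5, "yaw": 2, "hand": -1}]'

```text
clock: 18.18
position: [0.4799, 0.195, 0.1478]
ee_rot: [-2.307, -2.132, 0.003]
force: [-0.1, -0.4, -5.6]
width: 0.17
gripper_force: 60.0
```

```bash
python3 st.py;  python3 - <<'E'
from h import *
for c in("side","scene"):
    im=get_image(c);cv2.imwrite(f"pics/{c}6.png",im);rect(c,"mat_top",.01);rect(c,"block",.09)
im=get_image("side");u,v=244,215;a=im[v-40:v+50,u-45:u+45]
im=get_image("scene");u,v=w2px("scene",(.48,.195,.05)).astype(int);b=im[v-45:v+45,u-45:u+45]
cv2.imwrite("pics/f.png",np.hstack([cv2.resize(a,(395,395),interpolation=2),cv2.resize(b,(395,395),interpolation=2)]))
E
```

```text
{'clock': np.float64(18.175), 'joints': array([-1.1206,  0.4479,  0.8699,  1.9768, -0.4307,  0.913 , -0.1063]), 'position': array([0.4799, 0.195 , 0.1478]), 'force': array([-0.1166, -0.3659, -5.5729]), 'ft_torque': array([-0.0791, -0.0939,  0.0104]), 'width': np.float64(0.1698)}
tool y yaw -4.500788737368184 tilt [-0.00145974 -0.00110679 -0.99999832]
side mat_top p 0.86 ctr mm [478.1 194.2] size [129.1 129.1] ang 2.4 [224.8, 224.9, 274.4, 255.6]
side block p 0.7 ctr mm [470.4 183.5] size [103.9 103.1] ang 1.4 [230.2, 210.5, 267.4, 242.7]
scene mat_top p 0.66 ctr mm [476.5 200.2] size [139.3 133.2] ang 1.6 [242.7, 232.1, 288.8, 262.0]
scene block p 0.6 ctr mm [461.8 203.1] size [129.3  97.2] ang 0.4 [250.6, 217.5, 280.4, 248.4]
```

View pics/f.png

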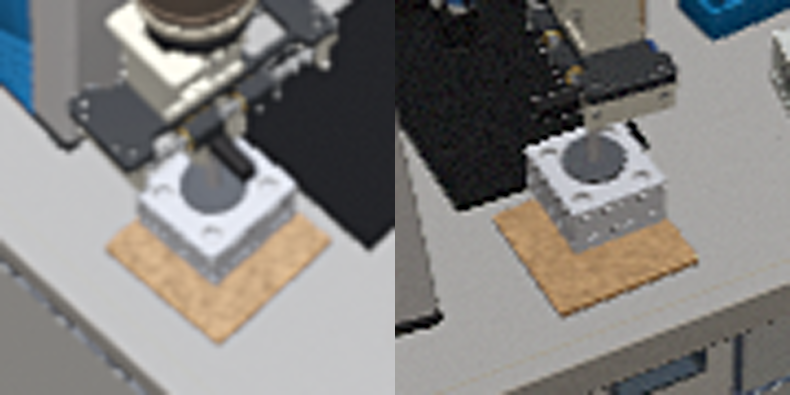

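>>> apply_moves --motion '[{"x": 0, "y": 0, "z": -1, "yaw": 0, "hand": -1}, {"x": 0, "y": 0, "z": -2, "yaw": 0, "hand": -1}, {"x": 0, "y": 0, "z": -2.7, "yaw": 0, "hand": -1}, {"x": 0, "y": 0, "z": -3.1, "yaw": 0, "hand": -1}, {"x": 0, "y": 0, "z": -3.3, "yaw": 0, "hand": -1}, {"x": 0, "y": 0, "z": -3.5, "yaw": 0, "hand": -1}, {"x": 0, "y": 0, "z": -3.6, "yaw": 0, "hand": -1}, {"x": 0, "y": 0, "z": -3.6, "yaw": 0, "hand": -1}]'

```text
clock: 19.58
position: [0.4804, 0.1956, 0.1128]
ee_rot: [-2.306, -2.133, -0.0]
force: [-0.1, 0.2, -4.9]
width: 0.167
gripper_force: 60.0
```

>>> apply_moves --motion '[{"x": 0, "y": 0, "z": -0.1, "yaw": 0, "hand": -1}, {"x": 0, "y": 0, "z": -0.2, "yaw": 0, "hand": -1}, {"x": 0, "y": 0, "z": -0.25, "yaw": 0, "hand": -1}, {"x": 0, "y": 0, "z": -0.3, "yaw": 0, "hand": -1}, {"x": 0, "y": 0, "z": -0.3, "yaw": 0, "hand": -1}]'

```text
clock: 20.2
position: [0.4805, 0.1956, 0.1098]
ee_rot: [2.306, 2.133, 0.0]
force: [-0.1, 0.2, -2.0]
width: 0.173
gripper_force: 60.0
```

>>> apply_moves --motion '[{"x": 0, "y": 0, "z": -0.05, "yaw": 0, "hand": -1}, {"x": 0, "y": 0, "z": -0.05, "yaw": 0, "hand": -1}]'

```text
clock: 20.45
position: [0.4807, 0.1955, 0.1095]
ee_rot: [2.306, 2.133, 0.001]
force: [-0.7, -0.8, 4.4]
width: 0.165
gripper_force: 60.0
```

>>> apply_moves --motion '[{"x": 0, "y": 0, "z": 0, "yaw": 0, "hand": -0.6}, {"x": 0, "y": 0, "z": 0, "yaw": 0, "hand": -0.4}, {"x": 0, "y": 0, "z": 0, "yaw": 0, "hand": 0}, {"x": 0, "y": 0, "z": 0, "yaw": 0, "hand": 0}, {"x": 0, "y": 0, "z": 0, "yaw": 0, "hand": 0}, {"x": 0, "y": 0, "z": 0, "yaw": 0, "hand": 0}]'

```text
clock: 21.2
position: [0.4804, 0.1956, 0.1092]
ee_rot: [2.306, 2.133, 0.0]
force: [-1.2, 0.8, 0.3]
width: 0.496
gripper_force: 0.0
```

>>> apply_moves --motion '[{"x": 0, "y": 0, "z": 1, "yaw": 0, "hand": 0}, {"x": 0, "y": 0, "z": 3, "yaw": 0, "hand": 0}, {"x": 0, "y": 0, "z": 6, "yaw": 0, "hand": 0}, {"x": 0, "y": 0, "z": 9, "yaw": 0, "hand": 0}, {"x": 0, "y": -2, "z": 12, "yaw": 0, "hand": 0}, {"x": 0, "y": -6, "z": 14, "yaw": 0, "hand": 0}, {"x": 0, "y": -9, "z": 14, "yaw": 0, "hand": 0}, {"x": 0, "y": -9, "z": 14, "yaw": 0, "hand": 0}, {"x": 0, "y": -9, "z": 14, "yaw": 0, "hand": 0}]'

```text
clock: 22.32
position: [0.4804, 0.1062, 0.2495]
ee_rot: [-2.306, -2.133, -0.001]
force: [-0.1, 0.3, 0.9]
width: 0.501
gripper_force: 0.0
```

```bash
python3 st.py;  python3 - <<'E'
from h import *
m=camera_model("wrist");im=get_image("wrist");cv2.imwrite("pics/w7.png",im)
rect("wrist","mat_top",.01,m);rect("wrist","block",.055,m);rect("wrist","lifter",.128,m)
g=im.max(2);u,v=w2px("wrist",(.4805,.195,.137),m);print(u,v)
u,v=int(u),int(v);k=np.zeros_like(g);k[max(0,v-90):v+90,u-70:u+70]=1
k=((g<55)&(k>0)).astype(np.uint8)
for c in cv2.findContours(k,0,cv2.CHAIN_APPROX_NONE)[0]:
    if cv2.contourArea(c)>400:
        P=np.array([px2w("wrist",p,.137,m)[:2]*1000 for p in c[:,0]],np.float32);print("bar",cv2.minAreaRect(P))
get_image("side");rect("side","block",.055);rect("side","lifter",.128)
E
```

```text
{'clock': np.float64(22.325), 'joints': array([-1.1169,  0.2661,  1.0006,  1.9081, -0.2517,  1.1003, -0.0943]), 'position': array([0.4804, 0.1062, 0.2495]), 'force': array([-0.1181,  0.3351,  0.9176]), 'ft_torque': array([-0.1154,  0.0391, -0.0108]), 'width': np.float64(0.5012)}
tool y yaw -4.443456221551659 tilt [ 8.44368926e-05  6.24059961e-04 -9.99999802e-01]
wrist mat_top p 0.72 ctr mm [516.  198.2] size [ 60.3 130. ] ang 1.7 [211.2, 39.6, 330.6, 165.0]
wrist block p 0.74 ctr mm [506.8 195.3] size [39.5 83.9] ang 0.5 [224.9, 61.8, 316.5, 151.2]
wrist lifter p 0.84 ctr mm [482.8 195.1] size [99.2 42.9] ang 71.1 [245.1, 39.3, 296.2, 167.9]
268.87702401576865 105.91048668636114
side block p 0.95 ctr mm [471.5 180.8] size [101.4 107.1] ang 89.0 [230.7, 215.4, 264.9, 244.7]
side lifter p 0.59 ctr mm [456.2 160.7] size [45.5 45.7] ang 46.6 [241.3, 217.4, 258.1, 232.1]
```

```bash
python3 -c "
from cell import *
print(sign_off())"
```

```text
the job is handed in; nothing more can be done
None
```

The job is handed in: the block stands on the cork mat about 3 mm from its middle, with the lifter upright and turned to its stop in the slot. The gripper is open and clear of it. The finish took about 22 s and was checked by measurement only, since my picture views were used up.

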